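# Hold a bag clip open over the tomato recipe card

### The arm

A 6-joint arm with a two-finger parallel gripper is mounted at the origin on a cart in front of the work surface, level with it; the furniture and walls round the work are solid. World frame = base frame: x ahead of the robot, y to its left, z up, the work surface at z = 0. Lengths are in m, angles in rad, forces in N, time in s.
With the tool pointing down it reaches from about 0.275 to 0.975 m from the base axis. Payload 8.4 kg.
Tool frame: the origin (TCP) lies midway between the tips of the shut fingers; the grasp point (between the pads) lies 19 mm behind it; y points along the fingers, x is the direction in which the jaws open and shut, and the axes are right-handed (so a half turn about y gives the same grasp; the last joint's range is limited). The gripper opens to 92 mm and grips with 3 to 60 N. Pads are 20 mm wide; open, the fingers measure 128 mm over their backs; the gripper's body (75 mm by 189 mm) begins 69 mm behind the grasp point.
Start: joints at [-1.287, 0.353, 1.633, -0, 1.155, -0.002], TCP at [0.176, -0.6, 0.215] pointing down, gripper open.
Joint ranges: [-2.63, 2.63], [-0.92, 2.1], [0.06, 2.66], [-1.3, 4.44], [0, 2.69], [-3.02, 3.02]. Speed limits (rad/s): [2.22, 2.22, 2.79, 3.14, 3.14, 3.14].

### API

Orientations are given as a unit quaternion [w, x, y, z].
In Python, from workcell import telemetry, optics, env gives the robot as it stands.
- The arm moves only by the shell command python3 -m crank 'ROWS' [OPENING] [FORCE]. ROWS is JSON, a list of rows, each a list of 2 entries, a list of its own where there are three numbers: the shift along the tool's x, y, z in mm, then the turn, a rotation vector about the tool's x, y, z in degrees. In form: [[[tx, ty, tz], [ax, ay, az]], ...]. A call has 1 to 10 rows; each row shifts and turns the commanded pose from where the row before left it, along the tool's axes as they then stand; what a row does not reach is not made up. A row lasts 1/8 s, in which the tool goes at most 62.5 mm and 10.7 degrees, less where a joint would pass 70% of its speed; a pose out of reach is approached as far as the arm can. A call is refused whole if a number of a shift passes 62.5 or a number of a turn 10.7, either way. A call with a gripper value outside its range is refused whole. OPENING is the opening, from -1 (shut) to 1 (fully open), set as the call begins (- or left out, the last holds). The fingers move at their own pace and stop on an object; FORCE is the grip in N (left out, the last holds). Time passes only in rows, so rows that do not move let the fingers close. It gives the time, the measured TCP pose, the force and the opening at its end, in the units of the state.
- telemetry.get_state(): the state, without advancing time (a new reading comes with each control period).
- optics.snapshot(name): name is "scene" or "top"; returns a dict with "frame" (400x640x3 uint8, red, green, blue), "camera_matrix" (3x3 intrinsics, pixels), "extrinsics" (4x4, takes a point from world to camera coordinates). Camera axes: x right, y up, looking along -z (the intrinsics and any distortion apply to the point x, -y, -z); pixel columns grow to the right and rows downward; lengths in m; the calibration is good to about 2 mm. A picture is of the moment at which its call begins. There is no depth.
- env.sign_off(): hands the job in, once; it reports no verdict.
Trained networks look in a picture, given as the dict that the camera call returned (one of the last four; its "shot" number tells which), for a name from the list of things; names that differ only in an ending like _2 or _b are one class to them, and where a whole thing is asked for, a point or a joint stands for the part that bears it (a point fixed in the world has none). Each returns a list of dicts, best first, with "score" (0 to 1); they miss things now and then, are a little off and sometimes report something else, mostly with a low value. They report only what shows in the picture. A call takes as long as a camera call. They do not tell look-alikes from the thing itself.
- optics.find_in(picture, query): "xyz" ([x, y, z] in m, in world coordinates, good to about 4 mm: the middle of the surface that is visible of it).
- optics.silhouettes(picture, query): "region" (400x640 bool, what is visible of it).
- optics.pinpoint(picture, query): "xyz" ([x, y, z] in m, in world coordinates, good to about 4 mm: a listed point, or the origin of a listed thing).
The state is a dict: "time_s": time; "qpos": joint angles; "qd": joint speeds; "joint_efforts": joint torques, N m; "tool_pos": TCP position; "tool_rot": TCP orientation; "contact_force": force on the tool from outside, world axes, zero at the start; "moment": the same for the moment, N m; "gripper_width": opening from 0.0 (shut) to 1.0 (fully open).
Only numpy, scipy, OpenCV 4.12 (cv2) and the standard library are available. Lean on these libraries where they do the work, as an engineer would, in place of code of your own. Each camera call takes 0.05 s, during which the arm holds its last target.

### The job

Squeeze the handles of the yellow spring clip until its jaws gape fully, lift it off its metal parking rail, and hold it wide open astride the middle of the top edge of the upright recipe card with the red band, square to the card, so that a loose sheet can be slipped in beside the card. The card edge must be clearly between the jaws, with the clip touching neither the card nor anything but your fingers; do not push the card along, and leave the other card, the mug and the candle alone. Finish while still holding the clip there, squeezed open: do not let it bite and do not put it down.

Things in the scene. Friction and masses are not known exactly. Their poses are not given: they have to be found in the camera images.
- clip: yellow plastic spring bag clip with steel pivot pin, 86 mm tall, 36 mm wide along the pin, about 60 g. Starts upright, jaws down, biting the fin of the rail. Origin: centre of the pin. Own z up along the handles, y along the pin, x the direction in which the handles are squeezed (levers mirrored at +x and -x, moving equally). Pin radius 5 mm: what stands between the jaws can enter at most 33 mm
- clip_grip (a point): point midway between the handles, 28 mm above the pivot, good height to grip; clip axes. Handles: plates 30 mm wide (y), 2 to 48 mm above the pivot; parked they flare to 46 mm over the top ends; fully squeezed they are parallel, 20 mm over the outsides. The spring takes about 3 N per handle here to start, 6 N to stay fully open; squeeze 15 to 25 N
- clip_nose (a point): point midway between the lower ends of the jaws, 38 mm below the pivot on the clip's own z axis; clip axes. Spread, the jaws bulge to about 38 mm over the outsides below the pivot, so keep fingertips above the pivot
- clip_right (a joint): opening angle of each clip lever, rad: 0 parked on the rail (noses 6 mm apart), -0.05 shut, 0.28 fully spread against the stop (noses about 24 mm apart; at 0.2 about 19 mm)
- rail: parking rail: dark wooden foot 80 x 80 x 16 mm, carrying an upright aluminium fin 6 mm thick (x), 44 mm wide (y), its top edge 70 mm above the worktop; weighs 0.8 kg and stands loose. Origin: centre of the underside; the fin lies in its own y-z plane. The clip's pivot rests on top of the fin, jaws either side of it
- card_red: the recipe card to use: rigid white card with a red band along the top and a red tomato picture, 6 mm thick (own x), 105 mm wide (own y), standing upright in a wooden foot 70 x 110 x 20 mm; the whole stands loose, 125 mm tall, 0.9 kg. Origin: centre of the underside of the foot. Both faces look alike
- card_red_top (a point): middle of the top edge of the card with the red band, 125 mm above the worktop; same axes as the card (x through its thickness, y along the edge, z up)
- card_green: the other recipe card, same size and stand, green band and three green peas; leave it alone. Origin: centre of the underside
- mug: white mug, 86 x 118 x 92 mm, bystander; origin at the centre of its underside
- candle: candle in a glass, 76 mm across and 90 mm tall, bystander; origin at the centre of its underside
Things that resemble listed ones, but are neither listed nor needed, are in the scene too. There is more than one size of the clip; the job needs the larger.

How it is judged:
By the outcome, as a careful person would: the job done as asked, in the order asked, and still so for the second after the job is handed in, while the arm keeps its last pose, push and grip.
It also fails if it takes over 43 s, if anything falls off the work surface, if the arm or the gripper's body presses on something with over 40 N, if the wrist force passes 120 N, or if a joint passes its speed limit or range.

## Working session

There is one attempt and no reset: what is moved stays moved. The work goes in short steps, Python scripts to look and compute and a shell command to move; the robot and the scene stay as the last step left them, time stands still between calls to the robot, and variables do not carry over. Pictures are saved under pics/ and viewed, and the job is handed in when it is done.

```bash
ls; mkdir -p pics; python3 - <<'E'
from workcell import telemetry, optics, env
import cv2
s=telemetry.get_state()
print({k:s[k] for k in ('time_s','qpos','tool_pos','tool_rot','gripper_width','contact_force')})
for n in('scene','top'):
    p=optics.snapshot(n); cv2.imwrite(f'pics/{n}0.png',p['frame'][:,:,::-1])
    print(n,p['camera_matrix'],p['extrinsics'],[k for k in p])
    for q in('clip','clip_grip','clip_nose','rail','card_red','card_red_top','card_green','mug','candle'):
        r=optics.pinpoint(p,q); print(q,[(round(d['score'],2),[round(float(v),3) for v in d['xyz']]) for d in r[:4]])
print(telemetry.get_state()['time_s'])
E
```

```text
pics
{'time_s': 0.0, 'qpos': array([-1.28739613e+00,  3.53614394e-01,  1.63411157e+00, -2.15053096e-05,
        1.15520145e+00, -2.40478941e-03]), 'tool_pos': array([ 0.17606135, -0.59918561,  0.21389443]), 'tool_rot': array([ 0.56639154, -0.56583531,  0.42407385, -0.42331123]), 'gripper_width': 1.0042252193472758, 'contact_force': array([-0.94266275,  0.76337099, -0.29757819])}
scene [[434.11096214   0.         316.48921634]
 [  0.         434.11096214 199.2584416 ]
 [  0.           0.           1.        ]] [[-0.88894478 -0.45759632  0.01956476  0.44854358]
 [ 0.26786824 -0.48477275  0.83261154 -0.27347497]
 [-0.37151552  0.74538647  0.55351173 -0.92782223]
 [ 0.          0.          0.          1.        ]] ['frame', 'camera_matrix', 'extrinsics', 'shot']
clip [(0.61, [0.542, -0.097, 0.022]), (0.57, [0.527, -0.193, 0.078])]
clip_grip [(0.83, [0.53, -0.197, 0.105]), (0.58, [0.548, -0.093, 0.046])]
clip_nose [(0.91, [0.526, -0.197, 0.034]), (0.54, [0.542, -0.09, 0.004])]
rail [(0.75, [0.526, -0.195, 0.004]), (0.45, [0.499, 0.237, 0.003])]
card_red []
card_red_top [(0.66, [0.451, 0.0
[... 249 characters left out ...]
 1.        ]] [[-0.01171278 -0.99972004 -0.02055827 -0.06255276]
 [ 0.99713591 -0.01321385  0.07446722 -0.55926508]
 [-0.07471802 -0.01962717  0.99701153 -1.34750232]
 [ 0.          0.          0.          1.        ]] ['frame', 'camera_matrix', 'extrinsics', 'shot']
clip [(0.59, [0.528, -0.197, 0.075]), (0.42, [0.548, -0.096, 0.027])]
clip_grip [(0.64, [0.546, -0.09, 0.044]), (0.53, [0.527, -0.196, 0.1])]
clip_nose [(0.5, [0.546, -0.093, 0.001])]
rail [(0.71, [0.528, -0.2, -0.002])]
card_red [(0.68, [0.455, 0.03, -0.002])]
card_red_top [(0.58, [0.454, 0.028, 0.124])]
card_green [(0.59, [0.496, 0.235, -0.005])]
mug [(0.59, [0.566, -0.438, -0.001])]
candle [(0.62, [0.671, 0.018, -0.002])]
1.0
```

View pics/scene0.png

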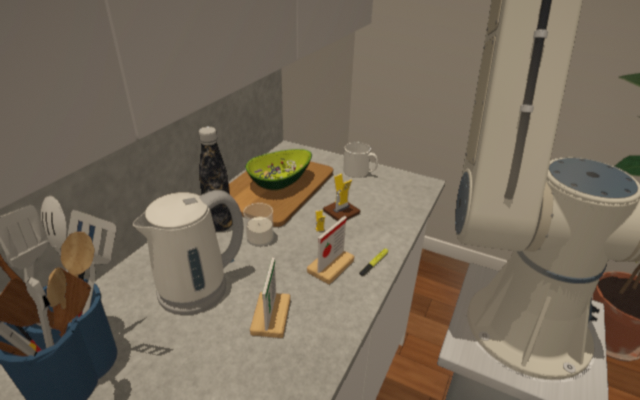

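View pics/top0.png

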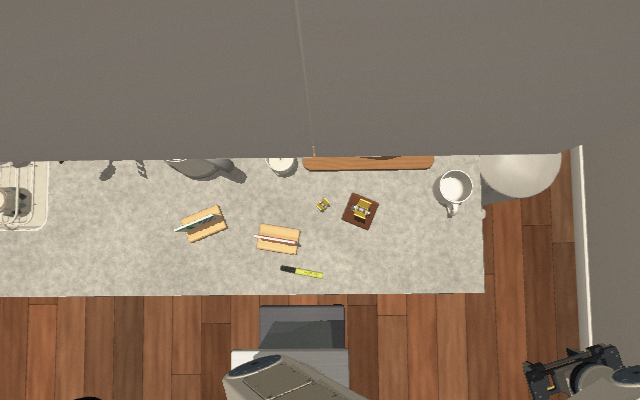

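```bash
cat > h.py <<'E'
from workcell import telemetry, optics, env
import cv2, numpy as np
def proj(p,X):
    E=p['extrinsics'];K=p['camera_matrix'];c=E[:3,:3]@np.asarray(X,float)+E[:3,3]
    v=K@np.array([c[0],-c[1],-c[2]]);return v[:2]/v[2]
def ray(p,uv):
    E=p['extrinsics'];K=p['camera_matrix'];v=np.linalg.inv(K)@np.array([uv[0],uv[1],1.])
    d=E[:3,:3].T@np.array([v[0],-v[1],-v[2]]);o=-E[:3,:3].T@E[:3,3];return o,d
def atz(p,uv,z):
    o,d=ray(p,uv);return o+d*(z-o[2])/d[2]
def tri(p1,u1,p2,u2):
    o1,d1=ray(p1,u1);o2,d2=ray(p2,u2)
    A=np.stack([d1,-d2],1);t=np.linalg.lstsq(A,o2-o1,rcond=None)[0]
    a=o1+d1*t[0];b=o2+d2*t[1];return (a+b)/2,np.linalg.norm(a-b)
def crop(p,c,w,h,s,name):
    x,y=int(c[0]-w/2),int(c[1]-h/2);x=max(x,0);y=max(y,0)
    im=p['frame'][y:y+h,x:x+w,::-1];cv2.imwrite('pics/'+name+'.png',cv2.resize(im,None,fx=s,fy=s,interpolation=cv2.INTER_CUBIC));print(name,'origin',x,y,'scale',s)
E
python3 - <<'E'
from h import *
t=optics.snapshot('top');s=optics.snapshot('scene')
np.save('t.npy',t,allow_pickle=True);np.save('s.npy',s,allow_pickle=True)
crop(t,(360,210),60,48,12,'ct_clip');crop(t,(278,238),60,48,12,'ct_card')
crop(s,(342,197),50,50,12,'cs_clip');crop(s,(330,250),60,60,10,'cs_card')
for q in('card_red','rail','clip'):
    for p,n in((t,'t'),(s,'s')):
        for d in optics.silhouettes(p,q)[:2]:
            m=d['region'].astype(np.uint8);ys,xs=np.nonzero(m)
            print(q,n,round(d['score'],2),xs.min(),xs.max(),ys.min(),ys.max(),cv2.minAreaRect(np.stack([xs,ys],1).astype(np.float32)))
print('cam',ray(t,(0,0))[0],ray(s,(0,0))[0])
E
```

```text
ct_clip origin 330 186 scale 12
ct_card origin 248 214 scale 12
cs_clip origin 317 172 scale 12
cs_card origin 300 220 scale 10
card_red t 0.93 255 299 224 254 ((276.4095458984375, 238.4364471435547), (43.3648567199707, 26.058473587036133), 8.530765533447266)
card_red s 0.87 307 353 217 284 ((332.7685241699219, 252.25070190429688), (41.29814910888672, 64.53816986083984), 47.121097564697266)
card_red s 0.44 250 289 259 337 ((272.53961181640625, 298.7886962890625), (33.90909194946289, 78.3840560913086), 10.619654655456543)
rail t 0.8 342 376 194 228 ((359.362060546875, 210.34481811523438), (29.896949768066406, 30.0826473236084), 21.801410675048828)
rail s 0.62 323 359 195 220 ((340.9999694824219, 210.5), (32.534481048583984, 22.196422576904297), 34.38034439086914)
clip t 0.75 354 370 199 217 ((361.41375732421875, 207.9654998779297), (13.370063781738281, 17.826751708984375), 21.801406860351562)
clip t 0.68 357 369 199 209 ((363.4000244140625, 203.7000274658203), (12.074767112731934, 8.9442720413208), 26.56505012512207)
clip s 0.73 334 350 175 204 ((343.3600158691406, 189.01998901367188), (29.274221420288086, 15.414929389953613), 81.8698959350586)
clip s 0.72 316 324 211 231 ((320.0, 221.0), (20.0, 8.0), 90.0)
cam [ 0.45624792 -0.09637295  1.38383629] [0.12728537 0.76426481 0.73248326]
```

View pics/ct_clip.png

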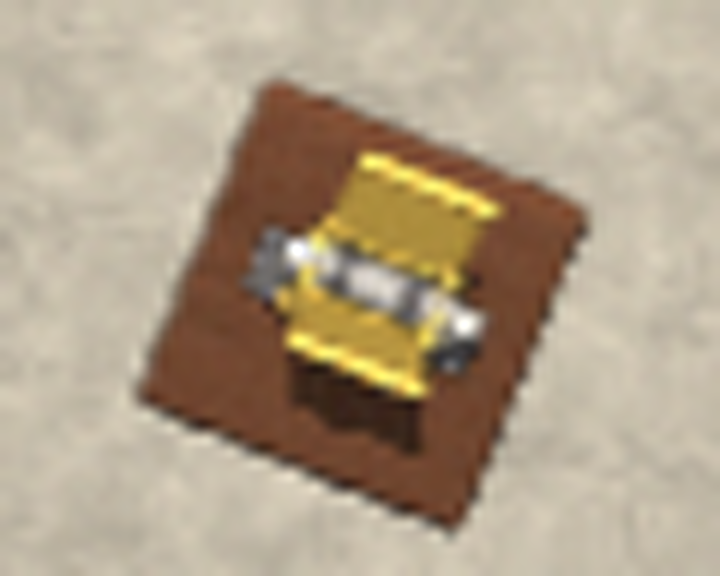

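View pics/ct_card.png

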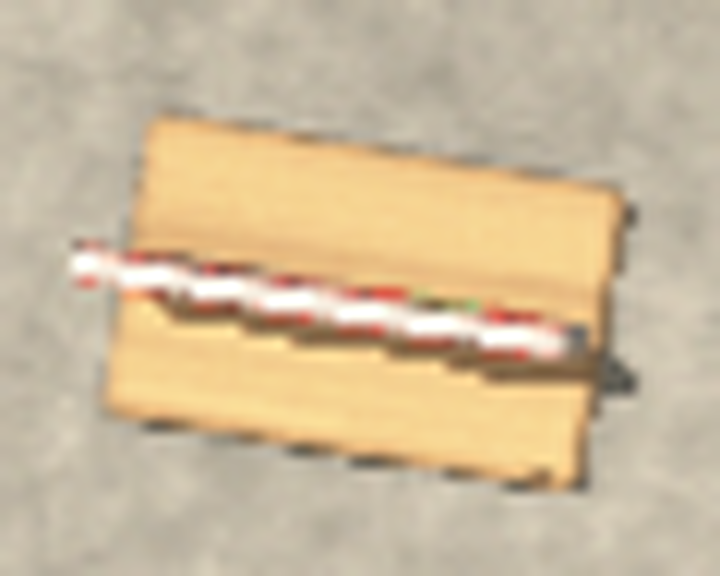

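View pics/cs_clip.png

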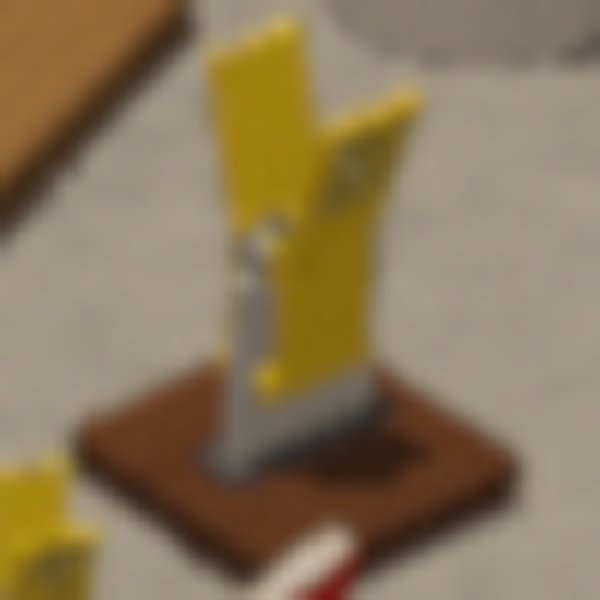

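View pics/cs_card.png

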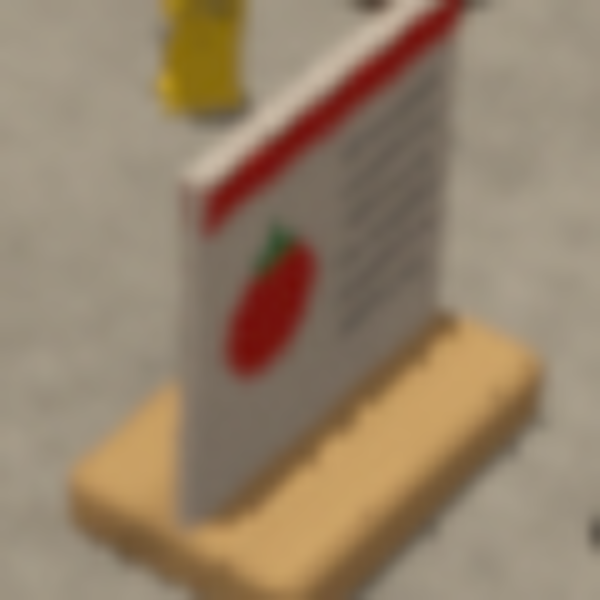

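```bash
python3 - <<'E'
from h import *
t=np.load('t.npy',allow_pickle=True).item();s=np.load('s.npy',allow_pickle=True).item()
T=lambda a,b:(330+a/12-.5+.04,186+b/12-.46)
S=lambda a,b:(317+a/12-.46,172+b/12-.46)
C=np.array([atz(t,T(*c),.016) for c in((270,80),(588,208),(455,530),(140,400))])
print('rail ctr',C.mean(0), 'yaw', [np.degrees(np.arctan2(*(e[1::-1]))) for e in(C[1]-C[0],C[2]-C[1],C[2]-C[3],C[3]-C[0])])
H=[((425,392),(420,97)),((288,342),(322,135)),((500,212),(295,22)),((365,160),(212,58))]
P=[]
for a,b in H:
    X,r=tri(t,T(*a),s,S(*b));P.append(X);print('handle',X.round(4),round(r,4))
P=np.array(P);print('mean',P.mean(0));
G=np.array([atz(t,T(*a),.122) for a,b in H]);print('at z .122',G.mean(0),[np.degrees(np.arctan2(*(e[1::-1]))) for e in(G[1]-G[0],G[3]-G[2])], G[2:].mean(0)-G[:2].mean(0))
a,b=[np.array(atz(t,(248+u/12-.46,214+v/12-.46),.125)) for u,v in((70,262),(588,340))]
print('card',(a+b)/2,np.linalg.norm(a-b),np.degrees(np.arctan2(*((a-b)[1::-1]))))
F=np.array([atz(t,(248+u/12-.46,214+v/12-.46),.02) for u,v in((150,115),(625,190),(583,490),(107,412))])
print('foot',F.mean(0),[np.degrees(np.arctan2(*(e[1::-1]))) for e in(F[0]-F[1],F[3]-F[2],F[0]-F[3],F[1]-F[2])])
# card top edge ends in scene
X,r=tri(t,(248+70/12-.46,214+262/12-.46),s,(300+193/10-.45,220+180/10-.45));print('card end tri',X,r)
E
```

```text
rail ctr [ 0.52594026 -0.19756782  0.016     ] yaw [np.float64(-112.83926001903865), np.float64(156.49351319625265), np.float64(-113.18595701348272), np.float64(157.0224559762352)]
handle [ 0.5023 -0.203   0.114 ] 0.0001
handle [ 0.5136 -0.174   0.1158] 0.0011
handle [ 0.5407 -0.2192  0.1148] 0.0015
handle [ 0.5507 -0.1913  0.1166] 0.0012
mean [ 0.52681488 -0.19686839  0.1153051 ]
at z .122 [ 0.52627884 -0.19639838  0.122     ] [np.float64(69.15169057137965), np.float64(68.04392993884778)] [ 0.03781172 -0.01663785  0.        ]
card [0.45345148 0.0243734  0.125     ] 0.10979893722385947 80.81676824144965
foot [0.45300903 0.02597469 0.02      ] [np.float64(80.3627799000117), np.float64(80.12290910992718), np.float64(-8.494383653531145), np.float64(-8.550738456760676)]
card end tri [0.4616104  0.07861396 0.12274476] 0.0013367660122527835
```

```bash
cat >> h.py <<'E'
from scipy.spatial.transform import Rotation as Ro
def cur():
    s=telemetry.get_state();q=s['tool_rot'];return s,Ro.from_quat([q[1],q[2],q[3],q[0]])
def target(yawx):
    x=np.array([np.cos(yawx),np.sin(yawx),0]);y=np.array([0,0,-1.]);return Ro.from_matrix(np.stack([x,y,np.cross(x,y)],1))
def delta(pos,yawdeg):
    s,R=cur();T=target(np.radians(yawdeg))
    print('pos',s['tool_pos'].round(4),'F',s['contact_force'].round(1),'w',round(s['gripper_width'],3),'t',round(s['time_s'],2))
    print('R',R.as_matrix().round(3).tolist())
    print('shift tool mm',(R.inv().apply(np.array(pos)-s['tool_pos'])*1000).round(1),'world',((np.array(pos)-s['tool_pos'])*1000).round(1),'turn deg',np.degrees((R.inv()*T).as_rotvec()).round(2))
E
python3 - <<'E'
from h import *
for y in(-23,157):delta([.5263,-.197,.18],y)
t=np.load('t.npy',allow_pickle=True).item()
for z in(.4,.5,.6,.7,.8):print(atz(t,(313,157),z))
E
```

```text
pos [ 0.1762 -0.5996  0.2146] F [ 0.4 -0.7 -0.6] w 0.999 t 1.4
R [[0.282, 0.0, 0.959], [-0.959, 0.0, 0.282], [-0.0, -1.0, 0.0]]
shift tool mm [-287.6   34.6  449.4] world [350.1 402.6 -34.6] turn deg [ -0.   -50.63   0.  ]
pos [ 0.1762 -0.5996  0.2146] F [ 0.4 -0.7 -0.6] w 0.999 t 1.4
R [[0.282, 0.0, 0.959], [-0.959, 0.0, 0.282], [-0.0, -1.0, 0.0]]
shift tool mm [-287.6   34.6  449.4] world [350.1 402.6 -34.6] turn deg [ -0.   129.37  -0.  ]
[ 0.61444886 -0.07856889  0.4       ]
[ 0.59836885 -0.08037855  0.5       ]
[ 0.58228884 -0.0821882   0.6       ]
[ 0.56620884 -0.08399786  0.7       ]
[ 0.55012883 -0.08580752  0.8       ]
```

```bash
python3 -m crank '[[[-28.8,0,45],[0,0,0]],[[-28.8,0,45],[0,0,0]],[[-28.8,0,45],[0,0,0]],[[-28.8,0,45],[0,0,0]],[[-28.8,0,45],[0,0,0]],[[-28.8,0,45],[0,0,0]],[[-28.8,0,45],[0,0,0]],[[-28.8,0,45],[0,0,0]],[[-28.8,0,45],[0,0,0]],[[-28.4,0,44.4],[0,0,0]]]' 1
python3 -m crank '[[[0,0,0],[0,-10,0]],[[0,0,0],[0,-10,0]],[[0,0,0],[0,-10,0]],[[0,0,0],[0,-10,0]],[[0,0,0],[0,-10.6,0]],[[0,0,0],[0,0,0]],[[0,0,0],[0,0,0]]]'
python3 - <<'E'
from h import *
delta([.5263,-.197,.084],-23)
t=optics.snapshot('top');s=optics.snapshot('scene')
crop(t,(355,205),120,100,6,'ct1');crop(s,(342,170),110,110,5,'cs1')
E
```

```text
time_s: 2.65
tool_pos: [0.5274, -0.1956, 0.2148]
tool_rot: [0.566, -0.566, 0.423, -0.424]
contact_force: [0.3, -0.7, 0.1]
gripper_width: 0.998
time_s: 3.52
tool_pos: [0.5263, -0.197, 0.2146]
tool_rot: [0.693, -0.693, 0.143, -0.143]
contact_force: [-0.3, 0.2, 0.2]
gripper_width: 0.998
pos [ 0.5263 -0.197   0.2146] F [-0.3  0.2  0.2] w 0.998 t 3.52
R [[0.919, 0.0, 0.395], [-0.395, -0.0, 0.919], [0.0, -1.0, 0.0]]
shift tool mm [-1.000e-01  1.306e+02  0.000e+00] world [  -0.     0.  -130.6] turn deg [-0.   -0.26  0.01]
ct1 origin 295 155 scale 6
cs1 origin 287 115 scale 5
```

View pics/ct1.png

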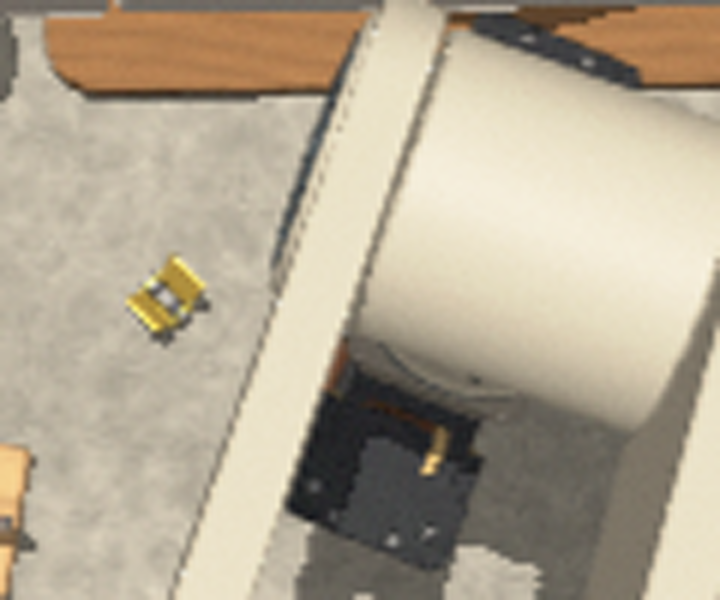

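View pics/cs1.png

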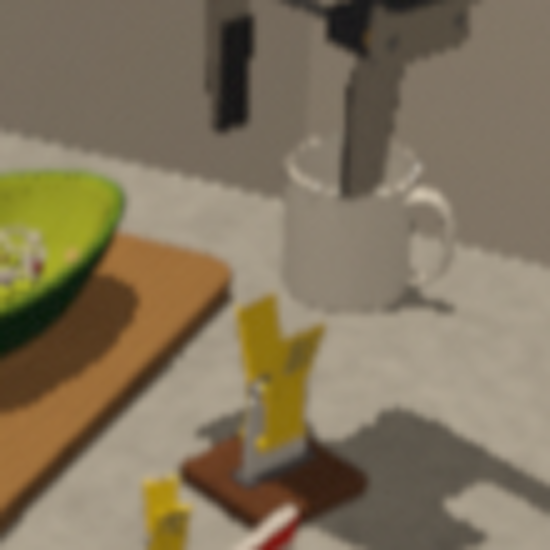

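```bash
python3 -m crank '[[[0,25,0],[0,-0.26,0]],[[0,25,0],[0,0,0]],[[0,20,0],[0,0,0]],[[0,20,0],[0,0,0]],[[0,20,0],[0,0,0]],[[0,20.6,0],[0,0,0]],[[0,0,0],[0,0,0]]]'
python3 - <<'E'
from h import *
delta([.5263,-.197,.084],-23)
s=optics.snapshot('scene')
crop(s,(342,185),70,70,9,'cs2')
g=optics.pinpoint(s,'clip_grip');print([(d['score'],d['xyz']) for d in g])
E
```

```text
time_s: 4.5
tool_pos: [0.5252, -0.1966, 0.0827]
tool_rot: [0.693, -0.693, 0.141, -0.139]
contact_force: [0.3, 0.4, 0.3]
gripper_width: 1.002
pos [ 0.5252 -0.1966  0.0827] F [0.3 0.4 0.3] w 1.002 t 4.5
R [[0.922, -0.003, 0.388], [-0.388, 0.001, 0.922], [-0.003, -1.0, -0.0]]
shift tool mm [ 1.1 -1.3  0.1] world [ 1.1 -0.4  1.3] turn deg [ 0.01  0.15 -0.17]
cs2 origin 307 150 scale 9
[(0.84, [0.5252, -0.1975, 0.1044]), (0.69, [0.544, -0.0949, 0.0456])]
```

View pics/cs2.png

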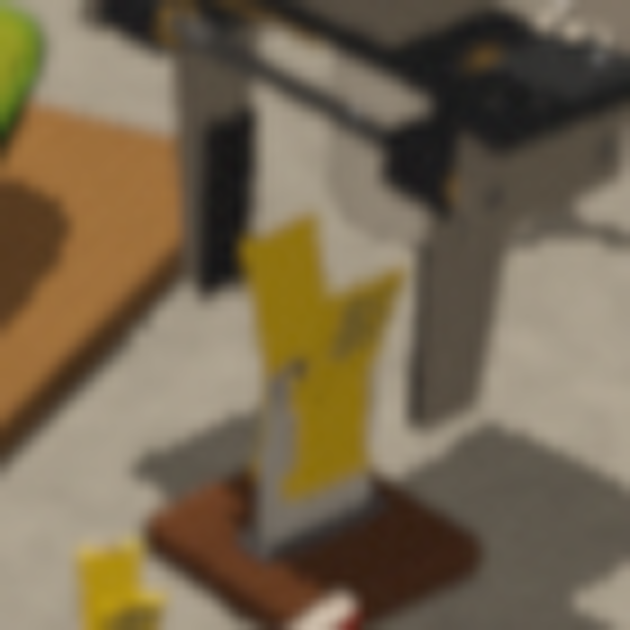

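```bash
python3 -m crank '[[[0,0,0],[0,0,0]],[[0,0,0],[0,0,0]],[[0,0,0],[0,0,0]],[[0,0,0],[0,0,0]],[[0,0,0],[0,0,0]],[[0,0,0],[0,0,0]],[[0,0,0],[0,0,0]],[[0,0,0],[0,0,0]]]' -1 20
python3 - <<'E'
from h import *
delta([.5263,-.197,.084],-23)
s=optics.snapshot('scene')
crop(s,(342,185),70,70,9,'cs3')
E
```

```text
time_s: 5.6
tool_pos: [0.5267, -0.1972, 0.0849]
tool_rot: [-0.693, 0.693, -0.139, 0.14]
contact_force: [-2.2, -0.3, 9.6]
gripper_width: 0.211
pos [ 0.5267 -0.1972  0.0849] F [-2.2 -0.3  9.6] w 0.211 t 5.6
R [[0.922, 0.001, 0.387], [-0.387, -0.0, 0.922], [0.001, -1.0, 0.0]]
shift tool mm [-0.4  0.9  0. ] world [-0.4  0.2 -0.9] turn deg [-0.    0.23  0.04]
cs3 origin 307 150 scale 9
```

View pics/cs3.png

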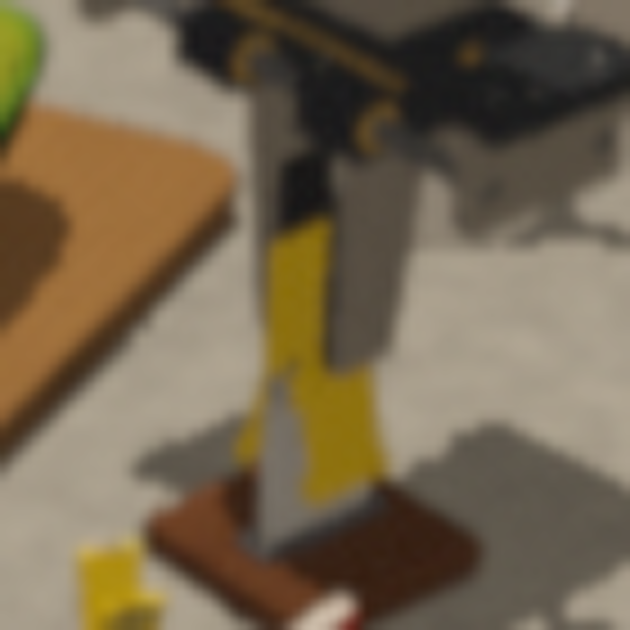

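```bash
python3 -m crank '[[[0,-3,0],[0,0,0]],[[0,-8,0],[0,0,0]],[[0,-12,0],[0,0,0]],[[0,-15,0],[0,0,0]],[[0,-17,0],[0,0,0]],[[0,-20,0],[0,0,0]],[[0,-20,0],[0,0,0]],[[0,-20,0],[0,0,0]],[[0,-20,0],[0,0,0]],[[0,-5,0],[0,0,0]]]'
python3 - <<'E'
from h import *
delta([.453,.0262,.224],-9.5)
s=optics.snapshot('scene');t=optics.snapshot('top')
crop(s,(342,165),80,110,7,'cs4')
crop(t,(278,238),60,48,12,'ct4')
for q in ('clip','clip_grip','clip_nose','rail'):
  print(q,[(round(d['score'],2),d['xyz']) for d in optics.pinpoint(s,q)])
for p in(s,t):print([(round(d['score'],2),d['xyz']) for d in optics.pinpoint(p,'card_red_top')])
E
```

```text
time_s: 6.9
tool_pos: [0.527, -0.1973, 0.2261]
tool_rot: [-0.693, 0.693, -0.139, 0.141]
contact_force: [-0.5, 0.4, -1.0]
gripper_width: 0.214
pos [ 0.527  -0.1973  0.2261] F [-0.5  0.4 -1. ] w 0.214 t 6.9
R [[0.922, 0.003, 0.387], [-0.387, -0.001, 0.922], [0.003, -1.0, 0.0]]
shift tool mm [-154.8    1.7  177.5] world [-74.  223.5  -2.1] turn deg [ 1.000e-02 -1.327e+01  1.700e-01]
cs4 origin 302 110 scale 7
ct4 origin 248 214 scale 12
clip [(0.58, [0.5297, -0.1964, 0.2174]), (0.51, [0.5444, -0.0954, 0.024])]
clip_grip [(0.78, [0.5274, -0.2006, 0.2453]), (0.63, [0.5488, -0.0936, 0.0468])]
clip_nose [(0.61, [0.5437, -0.0928, -0.0006]), (0.58, [0.5286, -0.1971, 0.1763])]
rail [(0.6, [0.527, -0.1962, 0.0039]), (0.32, [0.527, -0.1947, 0.2469])]
[(0.6, [0.4501, 0.0278, 0.1266])]
[(0.67, [0.454, 0.0283, 0.1255])]
```

View pics/cs4.png

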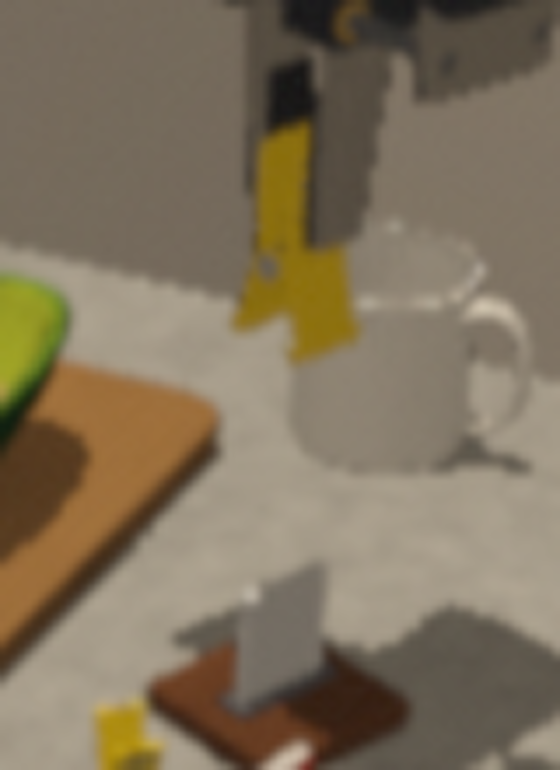

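```bash
python3 -m crank '[[[-15,0,17],[0,-3,0]],[[0,0,0],[0,0,0]]]' >/dev/null; python3 - <<'E'
from h import *
delta([.453,.027,.224],-9.5)
E
```

```text
pos [ 0.5181 -0.1739  0.2237] F [ 0.6 -0.3 -0.4] w 0.212 t 7.55
R [[0.942, -0.001, 0.336], [-0.336, 0.001, 0.942], [-0.001, -1.0, 0.0]]
shift tool mm [-1.288e+02 -1.000e-01  1.673e+02] world [-65.1 200.9   0.3] turn deg [ -0.03 -10.12  -0.07]
```

```bash
python3 -m crank '[[[-21,0,27],[0,0,0]],[[-25,0,33],[0,0,0]],[[-25,0,33],[0,0,0]],[[-25,0,33],[0,0,0]],[[-20,0,26],[0,0,0]],[[-12.8,0,15.3],[0,0,0]],[[0,0,0],[0,-5,0]],[[0,0,0],[0,-5.1,0]],[[0,0,0],[0,0,0]],[[0,0,0],[0,0,0]]]'; python3 - <<'E'
from h import *
delta([.453,.027,.224],-9.5)
s=optics.snapshot('scene');t=optics.snapshot('top')
np.save('s5.npy',s,allow_pickle=True)
crop(s,(330,215),90,120,6,'cs5')
crop(t,(278,225),110,90,7,'ct5')
for q in ('clip','clip_grip','clip_nose','card_red_top'):
  print(q,[(round(d['score'],2),d['xyz']) for d in optics.pinpoint(s,q)])
E
```

```text
time_s: 8.8
tool_pos: [0.4544, 0.0255, 0.224]
tool_rot: [0.705, -0.705, 0.06, -0.06]
contact_force: [-0.5, -0.1, 0.5]
gripper_width: 0.209
pos [0.4544 0.0255 0.224 ] F [-0.5 -0.1  0.5] w 0.209 t 8.8
R [[0.986, 0.0, 0.17], [-0.17, -0.0, 0.986], [0.0, -1.0, 0.0]]
shift tool mm [-1.6  0.   1.2] world [-1.4  1.5 -0. ] turn deg [-0.   -0.26  0.01]
cs5 origin 285 155 scale 6
ct5 origin 223 180 scale 7
clip [(0.82, [0.4535, 0.0268, 0.2151]), (0.58, [0.5448, -0.0975, 0.0258])]
clip_grip [(0.8, [0.4536, 0.0229, 0.2418]), (0.56, [0.4535, 0.0257, -0.0012]), (0.54, [0.5473, -0.0909, 0.0449])]
clip_nose [(0.63, [0.4529, 0.028, 0.175]), (0.52, [0.5431, -0.0925, 0.0008]), (0.36, [0.5, 0.236, 0.0024])]
card_red_top [(0.57, [0.4497, 0.0288, 0.1274])]
```

View pics/cs5.png

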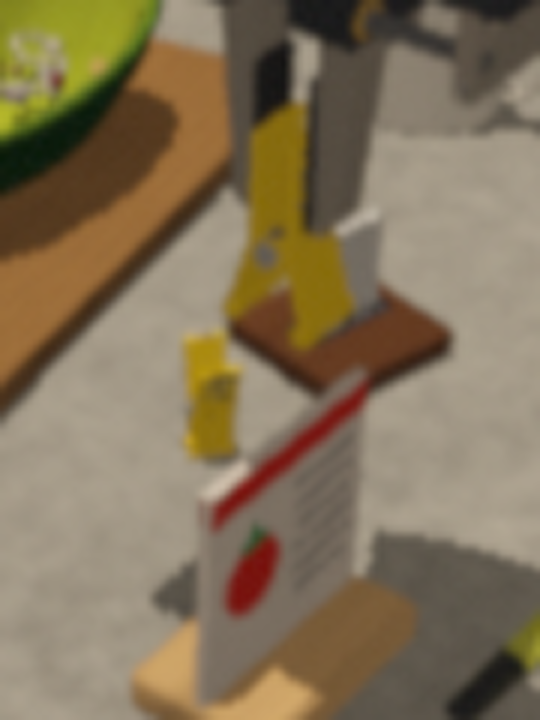

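View pics/ct5.png

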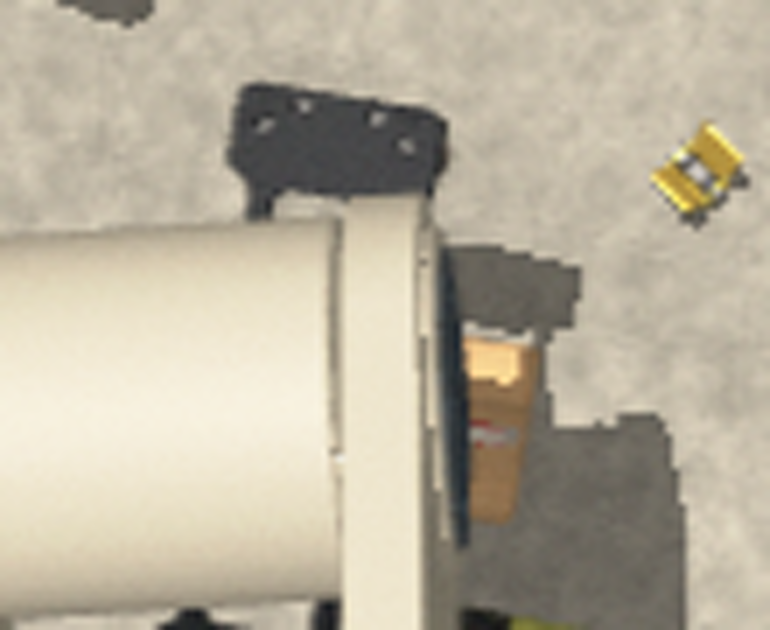

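```bash
python3 - <<'E'
from h import *
s=np.load('s5.npy',allow_pickle=True).item();t=np.load('t.npy',allow_pickle=True).item()
def box(p,c,yaw,z0,z1,hx,hy):
    cy,sy=np.cos(yaw),np.sin(yaw);o=[]
    for z in(z0,z1):
        o.append([proj(p,(c[0]+a*cy-b*sy,c[1]+a*sy+b*cy,z)) for a,b in((-hx,-hy),(hx,-hy),(hx,hy),(-hx,hy))])
    return o
def draw(p,x0,y0,w,h,sc,boxes,name,pts=[]):
    im=cv2.resize(p['frame'][y0:y0+h,x0:x0+w,::-1],None,fx=sc,fy=sc,interpolation=cv2.INTER_CUBIC)
    f=lambda u:((np.array(u)-[x0,y0]+.5)*sc-.5).round().astype(int)
    for b,col in boxes:
        for l in b: cv2.polylines(im,[np.array([f(u) for u in l]).reshape(-1,1,2)],True,col,1)
    for u,col in pts: cv2.circle(im,tuple(int(v) for v in f(u)),2,col,-1)
    cv2.imwrite('pics/'+name+'.png',im)
yaw=np.radians(-9.5);c=(.4535,.027)
B=lambda p:[(box(p,c,yaw,0,.02,.035,.055),(255,0,255)),(box(p,c,yaw,.02,.125,.003,.0525),(255,255,0))]
st,R=cur();tp=st['tool_pos']
pts=[(proj(s,tp+[0,0,dz]),(0,0,255)) for dz in(-.009,-.047,.019)]
draw(s,300,200,70,85,9,B(s),'ov_s');draw(t,248,214,60,48,12,B(t),'ov_t')
draw(s,310,150,50,70,10,B(s)[1:],'ov_c',pts)
E
```

```text
(no output)
```

View pics/ov_s.png

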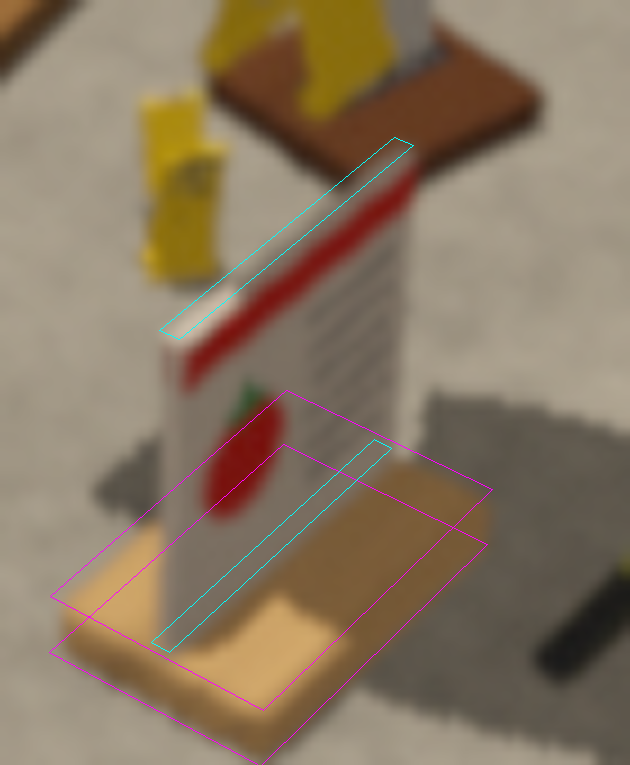

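View pics/ov_t.png

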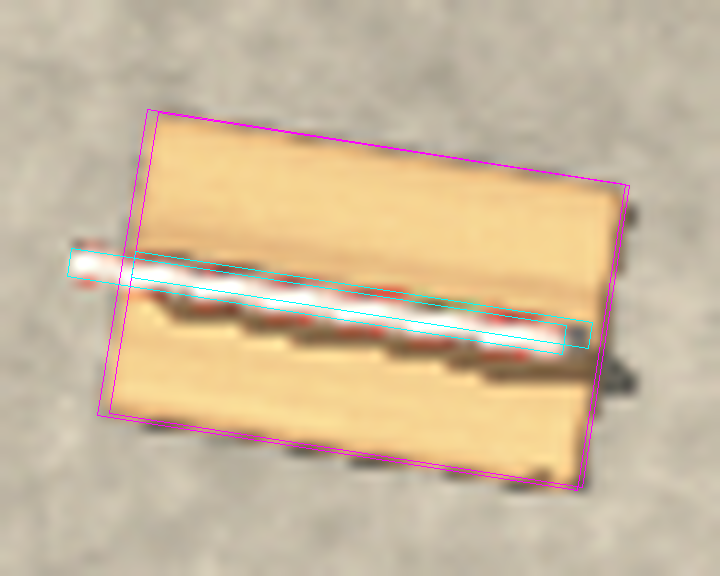

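View pics/ov_c.png

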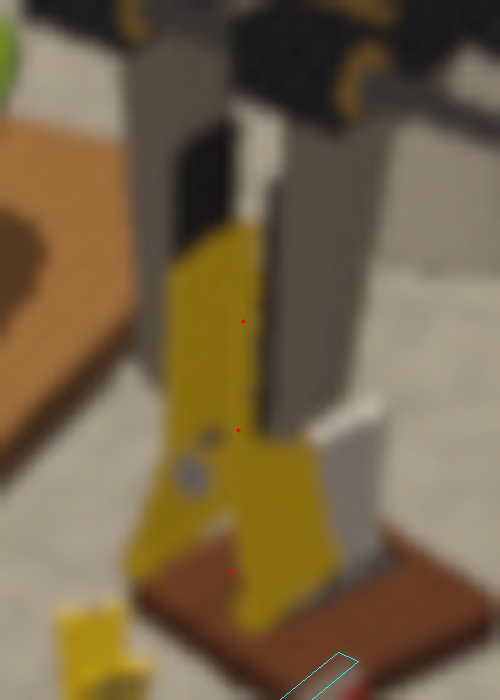

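```bash
python3 - <<'E'
from h import *
s=np.load('s5.npy',allow_pickle=True).item()
st,R=cur();tp=st['tool_pos'];M=R.as_matrix();x,z=M[:,0],M[:,2]
f=lambda P:((proj(s,P)-[310,150]+.5)*10-.5).round(1)
for zo in(-.009,-.008,-.010):
    print('pin end +y',f(tp+[0,0,zo]+.018*z))
pin=tp+[0,0,-.009]
for lab,P in(('handle top far +y',pin+[0,0,.048]+.010*x+.015*z),('handle top far -y',pin+[0,0,.048]+.010*x-.015*z),('nose near +y',pin+[0,0,-.038]-.012*x+.015*z),('nose far +y',pin+[0,0,-.038]+.012*x+.015*z),
 ('finger tip near outer? ',tp-.010*x+.010*z),):print(lab,f(P))
E
```

```text
pin end +y [190.4 464.5]
pin end +y [190.5 460.7]
pin end +y [190.2 468.3]
handle top far +y [168.4 254.4]
handle top far -y [248.9 200. ]
nose near +y [236.2 620.4]
nose far +y [148.8 582. ]
finger tip near outer?  [250.8 429.8]
```

```bash
python3 -m crank '[[[-2,0,0.7],[0,-0.3,0]],[[0,10,0],[0,0,0]],[[0,12,0],[0,0,0]],[[0,12,0],[0,0,0]],[[0,8,0],[0,0,0]],[[0,0,0],[0,0,0]],[[0,0,0],[0,0,0]]]'; python3 - <<'E'
from h import *
delta([.4527,.0265,.154],-9.5)
s=optics.snapshot('scene')
crop(s,(335,215),60,70,9,'cs6')
E
```

```text
time_s: 9.98
tool_pos: [0.4528, 0.0265, 0.1821]
tool_rot: [0.705, -0.705, 0.058, -0.058]
contact_force: [0.9, -0.7, -0.9]
gripper_width: 0.21
pos [0.4528 0.0265 0.1821] F [ 0.9 -0.7 -0.9] w 0.21 t 9.97
R [[0.987, 0.0, 0.163], [-0.163, -0.0, 0.987], [0.0, -1.0, 0.0]]
shift tool mm [-0.1 28.1 -0. ] world [ -0.1   0.  -28.1] turn deg [-0.    0.14  0.01]
cs6 origin 305 180 scale 9
```

View pics/cs6.png

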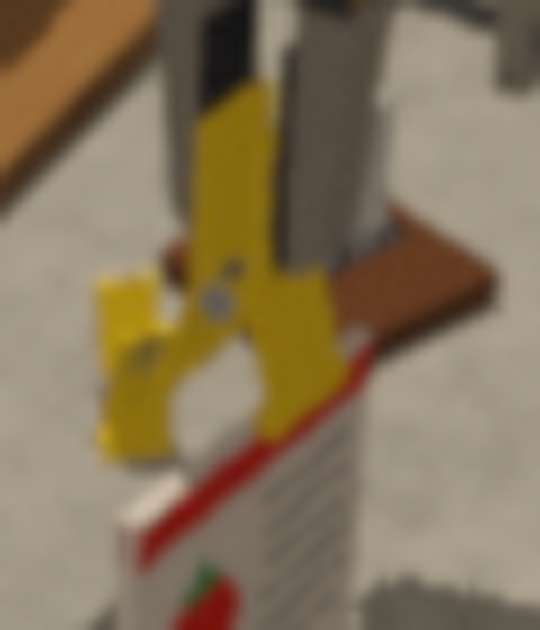

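```bash
python3 -m crank '[[[0,6,0],[0,0,0]],[[0,6,0],[0,0,0]],[[0,6,0],[0,0,0]],[[0,6,0],[0,0,0]],[[0,4,0],[0,0,0]],[[0,0,0],[0,0,0]],[[0,0,0],[0,0,0]],[[0,0,0],[0,0,0]]]'; python3 - <<'E'
from h import *
delta([.4527,.0265,.154],-9.5)
s=optics.snapshot('scene');np.save('s7.npy',s,allow_pickle=True)
crop(s,(335,225),60,70,9,'cs7')
t=optics.snapshot('top');crop(t,(278,225),110,90,7,'ct7')
print([(round(d['score'],2),d['xyz']) for q in('clip','clip_nose','card_red_top') for d in optics.pinpoint(s,q)])
E
```

```text
time_s: 11.02
tool_pos: [0.4527, 0.0265, 0.1542]
tool_rot: [0.705, -0.705, 0.058, -0.058]
contact_force: [-0.4, 0.0, -0.3]
gripper_width: 0.211
pos [0.4527 0.0265 0.1542] F [-0.4  0.  -0.3] w 0.211 t 11.03
R [[0.987, 0.0, 0.163], [-0.163, 0.0, 0.987], [0.0, -1.0, 0.0]]
shift tool mm [-0.   0.2 -0. ] world [-0.  -0.  -0.2] turn deg [-0.01  0.14  0.02]
cs7 origin 305 190 scale 9
ct7 origin 223 180 scale 7
[(0.71, [0.4502, 0.0279, 0.1293]), (0.59, [0.4526, 0.0293, 0.1448]), (0.43, [0.5432, -0.0977, 0.0236]), (0.87, [0.4524, 0.0282, 0.107]), (0.58, [0.5445, -0.0921, 0.0011]), (0.82, [0.4513, 0.0279, 0.1289])]
```

View pics/cs7.png

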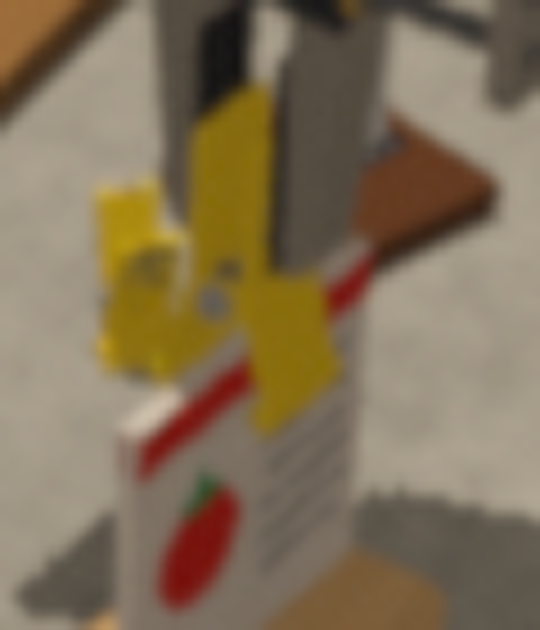

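View pics/ct7.png

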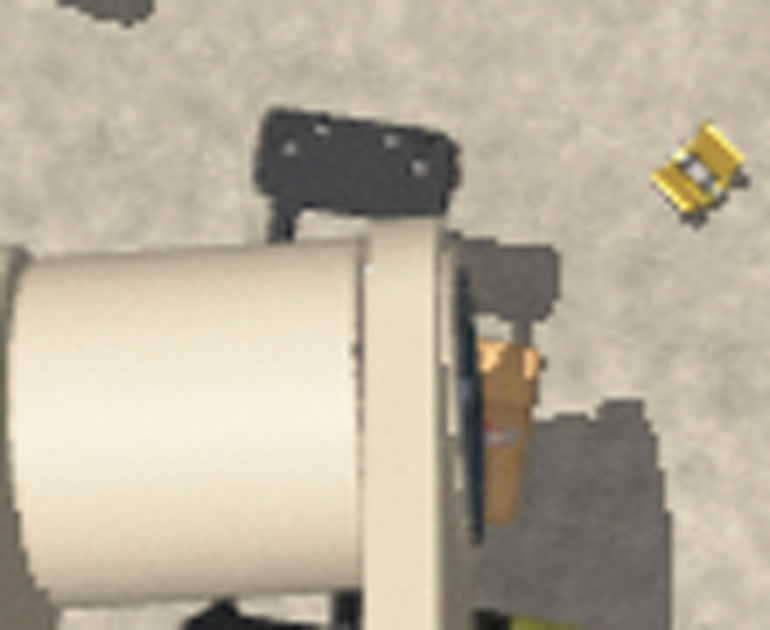

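```bash
python3 -c "
from workcell import env;print(env.sign_off())"
```

```text
the job is handed in; nothing more can be done
None
```

I squeezed the larger yellow clip to its stop with 20 N and lifted it straight off the rail. It is now held wide open over the middle of the red card's top edge, and I handed the job in at about 11 s while still holding it.

**Final checks**
- **Opening:** the fingers read 19.4 mm, against about 20 mm for fully squeezed.
- **Position:** the tool is at (0.4527, 0.0265, 0.154) m, turned -9.4°. That is within about 1° of the card as I measured it.
- **Depth:** the jaw ends are about 18 mm below the card's edge, and the pin is about 20 mm above it.
- **Contact:** the force on the tool is under 1 N, so nothing is touching. The card's corner is at the same pixel as before the final descent.

**What disagreed:** the side camera's calibration was about 1 pixel (2 mm) off the top camera's, and the two placed the card 1–2 mm apart across its thickness. I took the value between them; the estimated clearance is at least 5 mm on each side. At the end the arm hid the clip from the top camera, so only the side view and the robot's own pose confirm the final fit. Along the edge, the trained network put the card's middle about 1.5 mm from where I centred the clip.

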